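# Check the action of a horn's valve section

## Task

A horn's three-valve section stands in its wooden block, freshly oiled: check that everything on it springs back. Following the air from the mouthpiece pipe, press the first, then the second, then the third valve lightly, each down until it stops and let right up before the next one goes down, and last press the finger plate of the water key on the long third slide so that the key opens, and let it close. Only push with the fingertips: pinch or lift nothing, leave the section seated in its block, and do not disturb the oil bottle, mouthpiece, spare key and ferrule beside it.

Things in the scene. Friction and masses are not known exactly. Their poses are not given: they have to be found in the camera images.
- valve_section: loose brass valve section, 0.9 kg: three upright casings (26 mm across, caps 30 mm) in a row, 38 mm apart, bottom caps in an 18 mm deep recess of the block with 1 mm play. Origin on the recess floor, 12 mm above the bench; z up; y along the row: first valve at y = +64 mm, second +26 mm, third -12 mm (x = 0). Casing tops 122 mm, valve buttons 147 mm above the bench
- mouthpiece_pipe (a point): end of the mouthpiece pipe, which leaves the first valve along the row, away from the others; 63 mm from the first valve's axis, 68 mm above the bench, 19 mm across
- slide1_end (a point): outer end of the first valve's slide, an upright U-shaped loop of 12 mm tube towards the section's -x; its top 99 mm above the bench
- slide2_end (a point): outer end of the second valve's slide, the smallest loop, towards the section's +x; its top 92 mm above the bench
- slide3_end (a point): outer end of the third valve's slide, the longest loop, along the row away from the other valves (section's -y); its top 96 mm above the bench; the water key sits on it
- stand: fixed beech block, 66 x 150 x 30 mm high, that holds the section; the same axes as the section, origin on the bench straight below the section's origin; may stand at any yaw; the wood is centred at its y = +26 mm
- valve1_top (a point): centre of the top face of the first valve's round finger button (20 mm across, white inlay, flat); moves with the button; 147 mm above the bench at rest. z up
- valve2_top (a point): centre of the top face of the second valve's round finger button (20 mm across, white inlay, flat); moves with the button; 147 mm above the bench at rest. z up
- valve3_top (a point): centre of the top face of the third valve's round finger button (20 mm across, white inlay, flat); moves with the button; 147 mm above the bench at rest. z up
- valve1 (a joint): the first valve's travel: 0 = up at rest, 0.015 m = fully down on its felt. Vertical; its spring pushes back with about 2.7 N at rest and 5 N fully down, and brings the valve up when let go. First = at the mouthpiece pipe's end of the row
- valve2 (a joint): the second valve's travel: 0 = up at rest, 0.015 m = fully down on its felt. Vertical; its spring pushes back with about 2.7 N at rest and 5 N fully down, and brings the valve up when let go. Second = the middle one
- valve3 (a joint): the third valve's travel: 0 = up at rest, 0.015 m = fully down on its felt. Vertical; its spring pushes back with about 2.7 N at rest and 5 N fully down, and brings the valve up when let go. Third = at the end with the long slide and the water key
- key_touch (a point): centre of the top of the water key's finger plate, a round brass plate 15 mm across over the third slide's upper leg, 115 mm above the bench at rest, 51 mm from the third valve's axis; the key's pivot lies 25 mm beyond it, farther from the valves, 13 mm lower. Moves with the key: pressed straight down it sinks 9 mm
- water_key (a joint): angle of the water key: 0 = shut, cork on its nipple; 0.35 rad = fully open (plate pressed down). Its spring takes about 2.5 N on the plate to begin opening and 3.5 N fully open, and shuts it when let go
- oil_bottle: bystander: white oil bottle with a red spout, 48 mm across, 136 mm tall, loose; origin under its centre
- mouthpiece: bystander: pale mouthpiece standing on its bell, 38 mm across, 83 mm tall, loose; origin under its centre
- spare_key: bystander: a spare water key, a small bent brass lever lying loose flat on the bench, 57 x 17 x 10 mm; NOT the key of the valve section; origin under its centre
- ferrule: bystander: short brass ring 27 mm across and 22 mm tall, loose; origin under its centre

How it is judged:
By the outcome, as a careful person would: the job done as asked, in the order asked, and still so for the second after the job is handed in, with the robot touching nothing.
It also fails if it takes over 51 s, if anything falls off the work surface, if the arm or the gripper's body presses on something with over 40 N, if the wrist force passes 120 N, or if a joint passes its speed limit or range.

## Robot

A 6-joint arm with a two-finger parallel gripper is mounted at the origin on the work surface; the furniture and walls round the work are solid. World frame = base frame: x ahead of the robot, y to its left, z up, the work surface at z = 0. Lengths are in mm, angles in rad, forces in N, time in s.
With the tool pointing down it reaches from about 350 to 975 mm from the base axis. Payload 7.1 kg.
Tool frame: the origin (TCP) lies between the finger pads; the fingertips stand 17 mm ahead of it and the grasp point (between the pads) lies 2 mm behind it; z points along the fingers, y is the line along which they close (so a half turn about z gives the same grasp; the last joint's range is limited). The gripper opens to 88 mm and grips with 3 to 60 N. Pads are 20 mm wide; open, the fingers measure 115 mm over their backs; the gripper's body (75 mm by 178 mm) begins 61 mm behind the grasp point.
Start: joints at [-1.281, 0.423, 1.63, -0, 1.089, -0.019], TCP at [189.965, -595.414, 239.675] pointing down, gripper open.
Joint ranges: [-3, 3], [-0.9, 2.11], [0.09, 2.58], [-1.31, 4.45], [0.11, 2.69], [-2.54, 2.54]. Speed limits (rad/s): [2.39, 2.39, 3.01, 3.14, 3.14, 3.14].

## Interface

Orientations are given as a rotation vector (axis times angle).
In Python, from workcell import ctrl gives the robot as it stands.
- The arm moves only by the tool advance, called after "Call:" in YAML: its name, and indented under it one key for each argument. Schema: {"type":"object","properties":{"increments":{"type":"array","items":{"type":"array","items":{"type":"array","items":{"type":"number"},"minItems":6,"maxItems":6},"minItems":1,"maxItems":5},"minItems":1,"maxItems":1},"jaw":{"type":"number"},"only":{"type":"string"},"quiet":{"type":"boolean"},"lines":{"type":"string"}},"required":["increments"],"additionalProperties":false}. increments is a list that holds a single list of rows (three levels of brackets), with 1 to 5 rows, each of 6 numbers: dx, dy, dz in fractions of the full range, 1 being 200 mm, then a rotation vector rx, ry, rz in fractions of the full range, 1 being 120 degrees; each row shifts and turns the commanded pose from where the row before left it, along the tool's axes as they then stand; what a row does not reach is not made up. A row lasts 1/12 s, in which the tool goes at most 41.7 mm and 0.125 rad, less where a joint would pass 70% of its speed; a pose out of reach is approached as far as the arm can. jaw is the finger opening in mm, set as the call begins (left out keeps the last). The fingers move at their own pace and stop on an object; the grip force is fixed at half the most. Time passes only in rows, so rows that do not move let the fingers close. The tool returns the time, the measured TCP pose, the force, the opening and the grip force at its end. only (a regular expression) keeps the lines of the reply that match it, lines (a string "A,B") keeps lines A to B, and quiet returns only ok. Input that does not fit is refused with a message, and nothing moves.
- ctrl.get_obs(): the state, without advancing time (a new reading comes with each control period).
- ctrl.get_image(name): name is "scene" or "top" or "wrist"; returns a dict with "img" (400x640x3 uint8, red, green, blue), "fx", "fy", "cx", "cy" (pixels), "R" (3x3) and "t" (3): a world point X has camera coordinates R X + t. Camera axes: x right, y down, z forward; pixel columns grow to the right and rows downward; lengths in mm; the calibration is good to about 2 mm. A picture is of the moment at which its call begins. There is no depth.
- ctrl.close_job(): hands the job in; it is judged then, once.
The state is a dict: "t": time; "qpos": joint angles; "qvel": joint speeds; "joint_torque": joint torques, N m; "ee_pos": TCP position; "orientation": TCP orientation; "ft_force": force on the tool from outside, world axes, zero at the start; "moment": the same for the moment, N m; "width": finger opening in mm; "grasp_force": force on a finger pad.
Only numpy, scipy, OpenCV 4.12 (cv2) and the standard library are available. Lean on these libraries where they do the work, as an engineer would, in place of code of your own. Each camera call takes 0.05 s, during which the arm holds its last target. There are 200 camera calls.

## Working session

There is one attempt and no reset: what is moved stays moved. The work goes in short steps, Python scripts to look and compute and a tool call to move; the robot and the scene stay as the last step left them, time stands still between calls to the robot, and variables do not carry over. Pictures are saved under pics/ and viewed, at most 10 in all, crops included, and the job is handed in when it is done.

```bash
ls; mkdir -p pics
```

Run:
```python
from workcell import ctrl
import cv2,numpy as np,pickle
d={}
for n in("scene","top"):
    r=ctrl.get_image(n); d[n]=r
    cv2.imwrite(f"pics/{n}0.png",r["img"][:,:,::-1])
    print(n,r["fx"],r["cx"],r["cy"],-r["R"].T@r["t"],r["R"].round(3).tolist())
pickle.dump(d,open("cam0.pkl","wb"))
o=ctrl.get_obs();print(o["t"],o["ee_pos"],o["orientation"],o["ft_force"],o["width"])
```

```text
pics
workcell.py
scene 433.3812947817963 316.48399220211087 197.67339109821913 [ 12.61228282 593.94183841 719.04316237] [[-0.742, -0.671, -0.02], [-0.424, 0.491, -0.761], [0.52, -0.556, -0.649]]
top 476.48703685279867 323.1021413435048 193.10661429509364 [ 478.22623492   28.363624   1015.58154255] [[0.025, -0.999, -0.024], [-0.997, -0.023, -0.067], [0.067, 0.025, -0.997]]
0.1 [ 189.8352564  -594.96959756  238.97902225] [-3.10285571e+00 -4.82902477e-01  3.00643453e-04] [ 1.15948277 -0.32173657  0.53587578] 88.01066502500476
```

View pics/scene0.png

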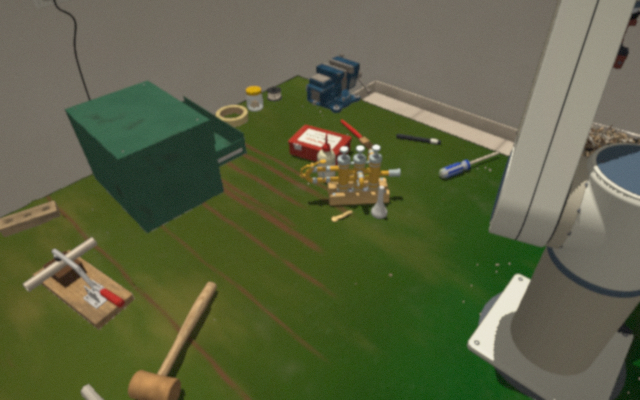

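View pics/top0.png

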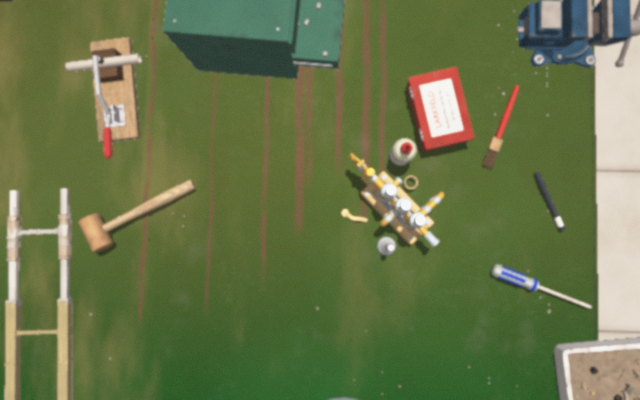

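The top view shows the section around (400,205): the pipe is at the lower right (432,240), the long slide at the upper left (355,160), and the bottle, mouthpiece, ferrule and spare key are close by. I'll enlarge both views.

Run:
```python
import cv2,pickle
d=pickle.load(open("cam0.pkl","rb"))
a=d["top"]["img"][125:265,330:460,::-1]; b=d["scene"]["img"][125:230,290:410,::-1]
cv2.imwrite("pics/topc.png",cv2.resize(a,(520,560),interpolation=cv2.INTER_CUBIC))
cv2.imwrite("pics/scenec.png",cv2.resize(b,(600,525),interpolation=cv2.INTER_CUBIC))
```

```text
(no output)
```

View pics/topc.png

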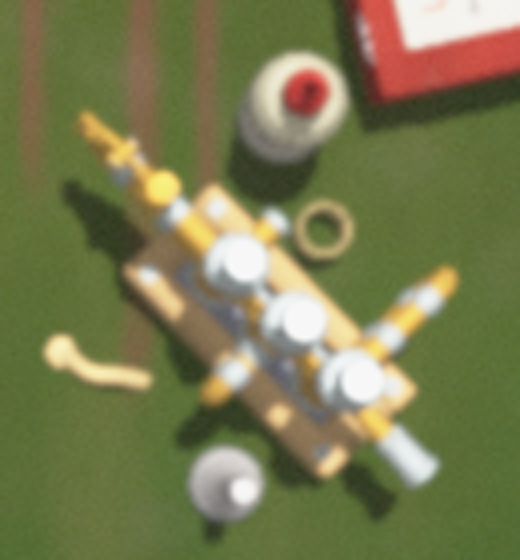

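View pics/scenec.png

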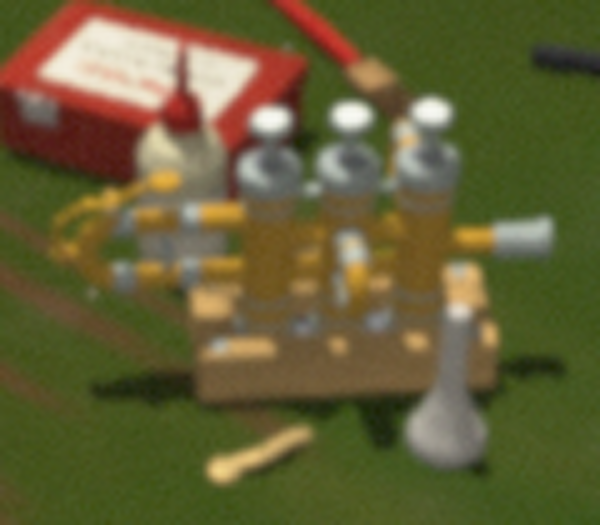

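Top crop: buttons at v1 (358,380), v2 (299,320), v3 (243,260), and the key plate at (162,187). Scene crop: v1 (432,111), v2 (351,116), v3 (271,121), key (165,181). Next I'll fit the section's pose.

Create fit.py:
```python
import pickle,numpy as np
from scipy.optimize import least_squares
d=pickle.load(open("cam0.pkl","rb"))
loc=np.array([[0,64,147],[0,26,147],[0,-12,147],[0,-63,115.]])
px={"top":np.array([[358,380],[299,320],[243,260],[162,187]])/4+[330,125],
"scene":np.array([[432,111],[351,116],[271,121],[165,181]])/5+[290,125]}
def world(p):
    c,s=np.cos(p[2]),np.sin(p[2]); return loc@np.array([[c,s,0],[-s,c,0],[0,0,1]])+[p[0],p[1],0]
def res(p,names):
    r=[]
    for n in names:
        k=d[n];C=world(p)@k["R"].T+k["t"]
        r.append((C[:,:2]/C[:,2:]*k["fx"]+[k["cx"],k["cy"]]-px[n]).ravel())
    return np.concatenate(r)
for names in (["top"],["scene"],["top","scene"]):
    s=least_squares(res,[480,-130,2.3],args=(names,),x_scale=[10,10,.1])
    print(names,s.x,s.fun.round(1))
print(world(s.x).round(1))
for nm,u,v,z in [("bottle",305,95,136),("mouthp",243,490,83)]:
    k=d["top"];ray=k["R"].T@np.array([(330+u/4-k["cx"])/k["fx"],(125+v/4-k["cy"])/k["fx"],1]);c=-k["R"].T@k["t"]
    print(nm,c+ray*(z-c[2])/ray[2])
```

```bash
python3 fit.py
```

```text
['top'] [536.71372513 -81.0926331    2.345276  ] [ 0.1  0.4  0.3  0.1 -0.1 -0.2 -0.4 -0.3]
['scene'] [531.39994166 -77.33025337   2.37234883] [ 0.1  0.1  0.2 -0.1  0.  -0.2 -0.4  0.2]
['top', 'scene'] [535.52692335 -80.70582046   2.3502242 ] [ 0.   0.9  0.2  0.7 -0.3  0.5 -0.7  0.5 -0.4 -0.9 -0.3 -1.2 -0.4 -1.5
 -0.7 -1.5]
[[ 490.  -125.7  147. ]
 [ 517.   -99.   147. ]
 [ 544.1  -72.3  147. ]
 [ 580.3  -36.4  115. ]]
bottle [ 623.17735531 -101.63384196  136.        ]
mouthp [437.99294141 -82.0363929   83.        ]
```

Careful with the scale: shifts go in shares of 200 mm and turns go in shares of 120 degrees. That gives: -0.12 rad / 2.0944 = -0.0573.

Call:
advance:
  increments:
    - [[0,0,0,0,0,-0.0573],[0,0,0,0,0,-0.0573],[0,0,0,0,0,-0.0573],[0,0,0,0,0,-0.0525]]
  jaw: 0

```text
t: 0.43
ee_pos: [189.9, -595.1, 239.2]
orientation: [-2.902, -1.201, -0.0]
ft_force: [0.3, -1.0, 0.2]
width: 64.5
grasp_force: 0.0
```

Call:
advance:
  increments:
    - [[0.18,-0.04,0,0,0,0],[0.18,-0.04,0,0,0,0],[0.18,-0.04,0,0,0,0],[0.18,-0.04,0,0,0,0],[0.18,-0.04,0,0,0,0]]

```text
t: 0.85
ee_pos: [290.3, -438.8, 239.3]
orientation: [-2.906, -1.191, 0.0]
ft_force: [0.2, -0.8, -0.1]
width: 31.2
grasp_force: 0.0
```

Call:
advance:
  increments:
    - [[0.18,-0.04,0,0,0,0],[0.18,-0.04,0,0,0,0],[0.18,-0.04,0,0,0,0],[0.18,-0.04,0,0,0,0],[0.18,-0.04,0,0,0,0]]

```text
t: 1.27
ee_pos: [390.5, -283.9, 239.6]
orientation: [-2.906, -1.192, 0.0]
ft_force: [0.6, -0.3, 0.8]
width: 1.2
grasp_force: 0.0
```

To row units: 36 mm / 200 = 0.18, -9 mm / 200 = -0.045.

Call:
advance:
  increments:
    - [[0.18,-0.045,0,0,0,0],[0.18,-0.045,0,0,0,0],[0.18,-0.045,0,0,0,0],[0,0,0,0,0,0],[0,0,0,0,0,0]]

```text
t: 1.68
ee_pos: [448.5, -188.9, 239.5]
orientation: [-2.904, -1.198, 0.001]
ft_force: [-0.8, -0.0, -0.9]
width: 0.4
grasp_force: 0.0
```

Run:
```python
from workcell import ctrl
import cv2,pickle
r=ctrl.get_image("wrist");pickle.dump(r,open("w1.pkl","wb"))
cv2.imwrite("pics/w1.png",r["img"][:,:,::-1]);print(-r["R"].T@r["t"],r["R"].round(2).tolist(),ctrl.get_obs()["ee_pos"])
```

```text
[ 508.49726311 -129.01188605  384.72283119] [[0.71, -0.71, 0.0], [-0.68, -0.67, 0.3], [-0.22, -0.21, -0.95]] [ 447.86940133 -189.96693635  239.43669398]
```

View pics/w1.png

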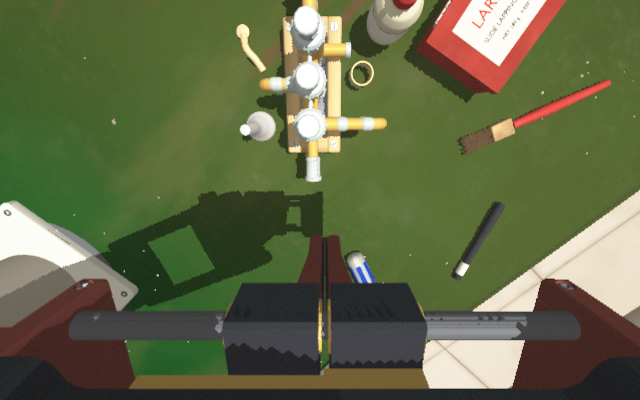

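The wrist view shows all three buttons in a column: v1 ~(311,122), v2 ~(307,76), v3 ~(306,25). I'll enlarge it to read them more precisely.

Run:
```python
import cv2,pickle
a=pickle.load(open("w1.pkl","rb"))["img"][0:150,250:370,::-1]
cv2.imwrite("pics/w1c.png",cv2.resize(a,(480,600),interpolation=cv2.INTER_CUBIC))
```

```text
(no output)
```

View pics/w1c.png

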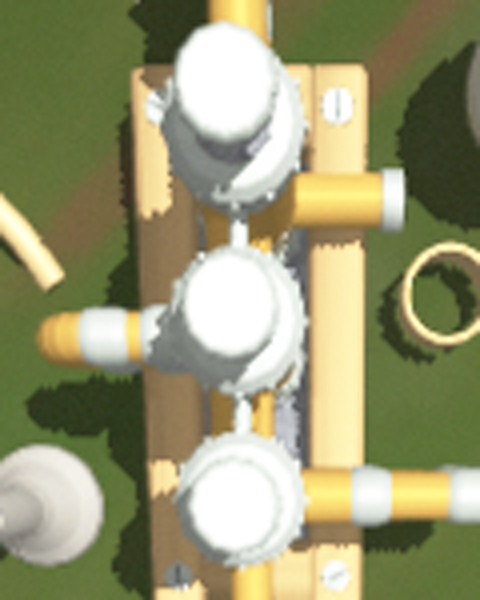

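Crop readings: v1 (240,502), v2 (231,300), v3 (226,82). I'll refit using the wrist view.

Add to fit.py:
```python
print("wrist")
d["wrist"]=pickle.load(open("w1.pkl","rb"))
px["wrist"]=np.array([[240,502],[231,300],[226,82]])/4+[250,0]
loc0=loc
for z in (147,):
    loc=loc0[:3]
    s=least_squares(res,[536,-81,2.35],args=(["wrist"],),x_scale=[10,10,.1]);print(s.x,s.fun.round(1))
loc=loc0
def res2(p):
    global loc
    loc=loc0[:3]; a=res(p,["wrist"]); loc=loc0
    return np.r_[a*.8,res(p,["top","scene"])]
s=least_squares(res2,s.x,x_scale=[10,10,.1]);print(s.x,s.fun.round(1))
print(world(s.x).round(1))
```

```bash
python3 fit.py|sed -n '/wrist/,$p'
```

```text
wrist
[537.98547237 -81.3742059    2.37160695] [-0.2  0.5  0.4  0.6 -0.2 -0.9]
[537.19681595 -81.22055624   2.36787275] [-1.   0.8 -0.5  1.  -0.8 -0.2  0.8 -0.4  0.7 -0.4 -0.1 -0.3 -0.9 -0.
 -0.9 -1.5 -0.7 -1.6 -0.8 -1.8 -1.1 -1.6]
[[ 492.5 -127.   147. ]
 [ 519.   -99.8  147. ]
 [ 545.6  -72.6  147. ]
 [ 581.2  -36.2  115. ]]
```

To row units: 38 mm / 200 = 0.19, 30 mm / 200 = 0.15.

Call:
advance:
  increments:
    - [[0.19,-0.033,0,0,0,0],[0.19,-0.033,0,0,0,0],[0,0,0.15,0,0,0],[0,0,0.125,0,0,0],[0,0,0,0,0,0]]

```text
t: 2.15
ee_pos: [489.6, -127.8, 180.8]
orientation: [-2.903, -1.19, 0.01]
ft_force: [-1.2, 1.1, -0.5]
width: 0.7
grasp_force: 0.0
```

Call:
advance:
  increments:
    - [[0,0,0.06,0,0,0],[0,0,0.015,0,0,0],[0,0,0,0,0,0],[0,0,0,0,0,0]]

```text
t: 2.48
ee_pos: [492.7, -128.7, 170.5]
orientation: [2.907, 1.19, 0.001]
ft_force: [-0.5, -0.3, -0.0]
width: 0.8
grasp_force: 0.0
```

To row units: 5 mm / 200 = 0.025, 4 mm / 200 = 0.02.

Call:
advance:
  increments:
    - [[0,0,0.025,0,0,0],[0,0,0.02,0,0,0],[0,0,0,0,0,0]]

```text
t: 2.73
ee_pos: [493.2, -128.1, 160.9]
orientation: [2.906, 1.192, 0.002]
ft_force: [-0.1, -1.5, 3.3]
width: 0.4
grasp_force: 1.6
```

Call:
advance:
  increments:
    - [[0,0,0.015,0,0,0],[0,0,0.015,0,0,0],[0,0,0,0,0,0]]

```text
t: 2.98
ee_pos: [492.9, -127.8, 154.5]
orientation: [2.906, 1.193, 0.0]
ft_force: [0.0, -1.2, 4.0]
width: 0.6
grasp_force: 2.1
```

Call:
advance:
  increments:
    - [[0,0,0.01,0,0,0],[0,0,0.01,0,0,0],[0,0,0,0,0,0]]

```text
t: 3.23
ee_pos: [492.8, -127.7, 150.5]
orientation: [2.906, 1.193, 0.0]
ft_force: [1.2, -0.9, 5.0]
width: 0.5
grasp_force: 2.4
```

To row units: 1 mm / 200 = 0.005.

Call:
advance:
  increments:
    - [[0,0,0.005,0,0,0],[0,0,0,0,0,0]]

```text
t: 3.4
ee_pos: [492.9, -127.8, 149.7]
orientation: [2.906, 1.193, 0.0]
ft_force: [0.4, -2.2, 5.2]
width: 0.3
grasp_force: 2.5
```

Call:
advance:
  increments:
    - [[0,0,0.0035,0,0,0],[0,0,0,0,0,0]]

```text
t: 3.57
ee_pos: [493.2, -128.0, 149.4]
orientation: [2.906, 1.193, 0.001]
ft_force: [-0.2, -3.0, 6.0]
width: 0.3
grasp_force: 3.3
```

Call:
advance:
  increments:
    - [[0,0,0.0025,0,0,0],[0,0,0,0,0,0],[0,0,0,0,0,0]]

```text
t: 3.82
ee_pos: [493.3, -128.1, 149.2]
orientation: [2.905, 1.192, 0.002]
ft_force: [-0.6, -2.8, 10.8]
width: 0.4
grasp_force: 5.2
```

Valve 1 bottomed at 10.8 N. I'll release it and go on to valve 2.

To row units: -10 mm / 200 = -0.05, -8 mm / 200 = -0.04.

Call:
advance:
  increments:
    - [[0,0,-0.04,0,0,0],[0,0,-0.04,0,0,0],[0,0,-0.05,0,0,0],[0,0,0,0,0,0],[0,0,0,0,0,0]]

```text
t: 4.23
ee_pos: [492.7, -127.6, 174.9]
orientation: [2.906, 1.193, 0.001]
ft_force: [0.2, 0.2, -0.4]
width: 0.3
grasp_force: 0.0
```

Call:
advance:
  increments:
    - [[0.095,-0.0025,0,0,0,0],[0.095,-0.0025,0,0,0,0],[0,0,0,0,0,0],[0,0,0,0,0,0]]

```text
t: 4.57
ee_pos: [518.7, -99.8, 173.8]
orientation: [-2.905, -1.195, 0.002]
ft_force: [-0.6, 0.0, -0.3]
width: 0.1
grasp_force: 0.0
```

Call:
advance:
  increments:
    - [[0,0,0.04,0,0,0],[0,0,0.035,0,0,0],[0,0,0,0,0,0],[0,0,0,0,0,0]]

```text
t: 4.9
ee_pos: [518.5, -100.6, 159.0]
orientation: [-2.906, -1.192, 0.002]
ft_force: [-0.4, 1.3, 2.3]
width: 0.7
grasp_force: 1.7
```

Call:
advance:
  increments:
    - [[0,0,0.02,0,0,0],[0,0,0.02,0,0,0],[0,0,0,0,0,0]]

```text
t: 5.15
ee_pos: [518.5, -100.5, 150.9]
orientation: [-2.906, -1.192, 0.002]
ft_force: [-1.8, -0.4, 4.3]
width: 0.5
grasp_force: 2.4
```

To row units: 1.5 mm / 200 = 0.0075, 0.5 mm / 200 = 0.0025.

Call:
advance:
  increments:
    - [[0,0,0.0075,0,0,0],[0,0,0.0025,0,0,0],[0,0,0,0,0,0]]

```text
t: 5.4
ee_pos: [518.7, -100.6, 149.4]
orientation: [-2.906, -1.193, 0.001]
ft_force: [-3.4, -1.8, 5.1]
width: 0.7
grasp_force: 2.5
```

Call:
advance:
  increments:
    - [[0,0,0.0035,0,0,0],[0,0,0,0,0,0],[0,0,0,0,0,0]]

```text
t: 5.65
ee_pos: [518.9, -100.7, 149.3]
orientation: [2.906, 1.193, -0.001]
ft_force: [-3.4, -2.3, 9.0]
width: 0.6
grasp_force: 4.7
```

To row units: 0.3 mm / 200 = 0.0015.

Call:
advance:
  increments:
    - [[0,0,0.0015,0,0,0],[0,0,0,0,0,0]]

```text
t: 5.82
ee_pos: [519.1, -100.8, 149.3]
orientation: [2.905, 1.193, -0.0]
ft_force: [-4.1, -1.7, 11.2]
width: 0.2
grasp_force: 5.8
```

Call:
advance:
  increments:
    - [[0,0,-0.04,0,0,0],[0,0,-0.04,0,0,0],[0,0,-0.05,0,0,0],[0,0,0,0,0,0],[0,0,0,0,0,0]]

```text
t: 6.23
ee_pos: [519.6, -100.4, 175.1]
orientation: [2.906, 1.192, 0.002]
ft_force: [-0.6, -0.1, 0.4]
width: 0.7
grasp_force: 0.0
```

Call:
advance:
  increments:
    - [[0.095,-0.0025,0,0,0,0],[0.095,-0.0025,0,0,0,0],[0,0,0,0,0,0],[0,0,0,0,0,0]]

```text
t: 6.57
ee_pos: [545.3, -72.5, 173.9]
orientation: [-2.905, -1.195, 0.001]
ft_force: [-0.9, -0.8, 0.0]
width: 0.7
grasp_force: 0.0
```

Call:
advance:
  increments:
    - [[0,0,0.04,0,0,0],[0,0,0.035,0,0,0],[0,0,0,0,0,0],[0,0,0,0,0,0]]

```text
t: 6.9
ee_pos: [545.1, -73.4, 159.1]
orientation: [-2.907, -1.192, 0.001]
ft_force: [-0.1, 0.2, 2.7]
width: 0.0
grasp_force: 1.7
```

Call:
advance:
  increments:
    - [[0,0,0.02,0,0,0],[0,0,0.02,0,0,0],[0,0,0,0,0,0]]

```text
t: 7.15
ee_pos: [545.1, -73.2, 150.9]
orientation: [-2.906, -1.192, 0.001]
ft_force: [0.2, -2.1, 4.2]
width: 0.4
grasp_force: 2.3
```

Call:
advance:
  increments:
    - [[0,0,0.0075,0,0,0],[0,0,0.005,0,0,0],[0,0,0,0,0,0]]

```text
t: 7.4
ee_pos: [545.4, -73.3, 149.3]
orientation: [2.906, 1.193, -0.001]
ft_force: [-2.8, -1.5, 7.7]
width: 0.3
grasp_force: 3.7
```

To row units: 0.5 mm / 200 = 0.0025.

Call:
advance:
  increments:
    - [[0,0,0.0025,0,0,0],[0,0,0,0,0,0],[0,0,0,0,0,0]]

```text
t: 7.65
ee_pos: [545.5, -73.3, 149.2]
orientation: [2.906, 1.193, 0.0]
ft_force: [-2.4, -2.5, 9.9]
width: 0.5
grasp_force: 5.3
```

Call:
advance:
  increments:
    - [[0,0,-0.04,0,0,0],[0,0,-0.04,0,0,0],[0,0,-0.05,0,0,0],[0,0,0,0,0,0],[0,0,0,0,0,0]]

```text
t: 8.07
ee_pos: [545.6, -72.9, 175.0]
orientation: [2.906, 1.193, 0.001]
ft_force: [-0.0, 0.3, -0.6]
width: 0.1
grasp_force: 0.0
```

Call:
advance:
  increments:
    - [[0.12,-0.0025,0,0,0,0],[0.12,-0.0025,0,0,0,0],[0,0,0,0,0,0],[0,0,0,0,0,0]]

```text
t: 8.4
ee_pos: [578.9, -37.8, 173.8]
orientation: [-2.905, -1.195, 0.001]
ft_force: [-0.4, 0.3, 0.2]
width: 0.5
grasp_force: 0.0
```

Run:
```python
from workcell import ctrl
import cv2
r=ctrl.get_image("scene")["img"][115:220,280:400,::-1]
cv2.imwrite("pics/s2.png",cv2.resize(r,(600,525),interpolation=cv2.INTER_CUBIC))
```

```text
(no output)
```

View pics/s2.png

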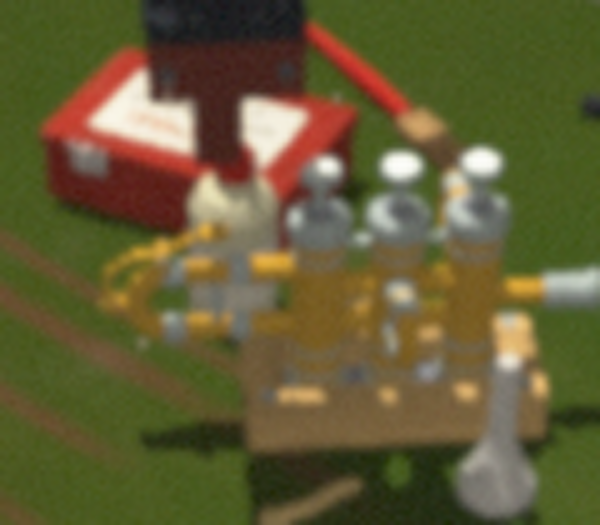

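All three buttons are up, and the finger at (218,165) is above the key plate at (213,230). Now I'll press the key.

To row units: 18 mm / 200 = 0.09, 14 mm / 200 = 0.07.

Call:
advance:
  increments:
    - [[0,0,0.09,0,0,0],[0,0,0.07,0,0,0],[0,0,0.03,0,0,0],[0,0,0,0,0,0],[0,0,0,0,0,0]]

```text
t: 8.87
ee_pos: [578.4, -38.9, 136.3]
orientation: [-2.906, -1.192, 0.002]
ft_force: [0.8, -0.5, 1.2]
width: 0.1
grasp_force: 0.0
```

Call:
advance:
  increments:
    - [[0,0,0.015,0,0,0],[0,0,0.015,0,0,0],[0,0,0,0,0,0]]

```text
t: 9.12
ee_pos: [579.0, -38.8, 130.8]
orientation: [2.906, 1.193, 0.0]
ft_force: [-1.0, -1.8, 3.6]
width: 0.4
grasp_force: 1.9
```

Call:
advance:
  increments:
    - [[0,0,0.01,0,0,0],[0,0,0.005,0,0,0],[0,0,0,0,0,0]]

```text
t: 9.37
ee_pos: [579.0, -38.6, 127.7]
orientation: [2.906, 1.193, 0.0]
ft_force: [-2.3, -1.4, 4.8]
width: 0.2
grasp_force: 2.2
```

To row units: 1.5 mm / 200 = 0.0075, 0.5 mm / 200 = 0.0025.

Call:
advance:
  increments:
    - [[0,0,0.0075,0,0,0],[0,0,0.0025,0,0,0],[0,0,0,0,0,0]]

```text
t: 9.62
ee_pos: [578.9, -38.5, 125.4]
orientation: [-2.906, -1.193, 0.0]
ft_force: [-1.7, -2.2, 4.4]
width: 0.4
grasp_force: 2.3
```

Call:
advance:
  increments:
    - [[0,0,0.0035,0,0,0],[0,0,0,0,0,0],[0,0,0,0,0,0]]

```text
t: 9.87
ee_pos: [578.9, -38.5, 124.8]
orientation: [2.906, 1.193, 0.0]
ft_force: [-0.8, -1.1, 4.8]
width: 0.5
grasp_force: 2.3
```

Call:
advance:
  increments:
    - [[0,0,0.0035,0,0,0],[0,0,0,0,0,0],[0,0,0,0,0,0]]

```text
t: 10.12
ee_pos: [578.8, -38.5, 124.0]
orientation: [-2.906, -1.193, 0.0]
ft_force: [-1.6, -1.4, 4.4]
width: 0.5
grasp_force: 2.4
```

To row units: 0.7 mm / 200 = 0.0035.

Call:
advance:
  increments:
    - [[0,0,0.0035,0,0,0],[0,0,0,0,0,0],[0,0,0,0,0,0]]

```text
t: 10.37
ee_pos: [578.9, -38.5, 123.3]
orientation: [-2.906, -1.193, 0.0]
ft_force: [-0.6, -1.3, 4.9]
width: 0.5
grasp_force: 2.4
```

Call:
advance:
  increments:
    - [[0,0,0.0035,0,0,0],[0,0,0,0,0,0],[0,0,0,0,0,0]]

```text
t: 10.62
ee_pos: [579.2, -38.4, 122.9]
orientation: [2.906, 1.192, 0.001]
ft_force: [-0.6, -1.2, 6.0]
width: 0.5
grasp_force: 2.9
```

To row units: 0.5 mm / 200 = 0.0025.

Call:
advance:
  increments:
    - [[0,0,0.0025,0,0,0],[0,0,0,0,0,0],[0,0,0,0,0,0]]

```text
t: 10.87
ee_pos: [579.5, -38.4, 122.6]
orientation: [2.906, 1.192, 0.002]
ft_force: [0.2, -1.6, 6.6]
width: 0.2
grasp_force: 3.4
```

Call:
advance:
  increments:
    - [[0,0,-0.025,0,0,0],[0,0,-0.03,0,0,0],[0,0,-0.075,0,0,0],[0,0,-0.125,0,0,0],[0,0,-0.15,0,0,0]]

```text
t: 11.28
ee_pos: [577.4, -38.1, 202.4]
orientation: [-2.904, -1.192, 0.006]
ft_force: [1.2, -0.6, -0.2]
width: 0.4
grasp_force: 0.0
```

Call:
advance:
  increments:
    - [[0,0,-0.15,0,0,0],[0,0,0,0,0,0],[0,0,0,0,0,0],[0,0,0,0,0,0],[0,0,0,0,0,0]]

```text
t: 11.7
ee_pos: [577.8, -38.3, 231.7]
orientation: [-2.905, -1.192, 0.004]
ft_force: [-0.7, 0.5, 0.9]
width: 0.7
grasp_force: 0.0
```

Run:
```python
from workcell import ctrl
import cv2
r=ctrl.get_image("scene")["img"][115:220,280:400,::-1]
cv2.imwrite("pics/s3.png",cv2.resize(r,(600,525),interpolation=cv2.INTER_CUBIC))
```

```text
(no output)
```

View pics/s3.png

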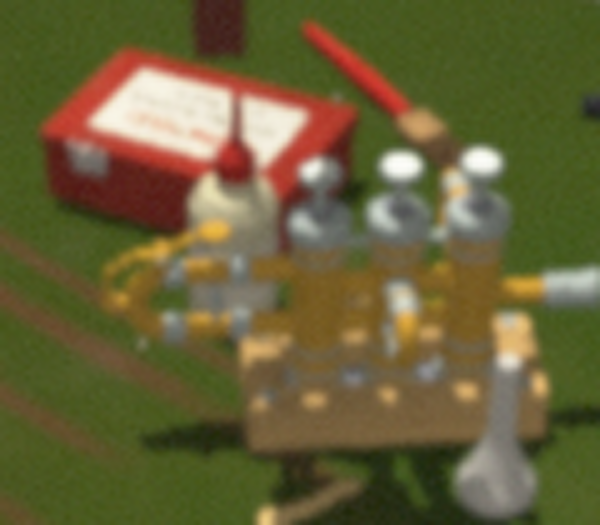

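All three buttons are up, the key plate is back at (213,230), the section is seated, and the items visible in this crop haven't moved. Handing in.

```bash
python3 -c "
from workcell import ctrl
print(ctrl.close_job())"
```

```text
the job is handed in; nothing more can be done
None
```

I pressed valves 1, 2 and 3 to their stops in order (peak about 11 N), letting each right up before the next, then opened the water key and let it close; the last picture shows everything sprung back and the section seated, and I handed the job in at about 12 s.

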